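Hold a card-stand upright in the fastening jig

TASK

Pull the rectangular wooden upright out of its holder, stand it on the foot plate of the fastening jig between the two guide rails, and press one of its narrow drilled faces square against the sprung backing plate, so that the shopkeeper can drive the screws in from behind. Press with a steady force of about 8 N (the plate then gives about 10 mm) and never push the plate to the end of its travel. Finish while still gripping and pressing the upright, and leave the dowel, tape roll, stapler and small glass where they are.

Things in the scene. Friction and masses are not known exactly. Their poses are not given: they have to be found in the camera images.
- upright: Bar of light wood, 26 x 18 mm in section, 180 mm tall, 50 to 100 g, in either well of the holder; taller than the dowel. Origin at the centre of its foot, z up along it, x across its 26 mm, y across its 18 mm. The narrow faces (x = +13 and -13 mm) carry two small dark screw holes each and are alike: either may go against the plate.
- upright_grip (a point): Where to grip the upright: on its axis, 140 mm above its foot, 40 mm below its top, fingers closing across its 18 mm (its y); fingertips then stay above the jig. Axes as the upright's.
- dowel: Bystander: round light wooden dowel, 16 mm diameter, 115 mm tall, standing in the holder's other well. Origin at the centre of its foot.
- holder: Grey open-topped holder fixed to the counter, 85 mm along its x, 40 mm along y, 80 mm tall; walls, divider and floor 5 mm; two wells of 35 x 30 mm centred at x = +20 and -20 mm. The upright stands in it with its x within about 0.1 rad of the holder's x. Origin at the centre of the underside, z up.
- jig: Aluminium fastening jig fixed to the counter. Origin on the counter below the front face of the backing plate at rest, on the centre line; x is the pressing direction, from the open front towards the back wall; z up. Foot plate 8 mm thick, 90 mm wide, x = -65 to +59 mm. Back wall 66 mm wide, front face at x = 38 mm, top at z = 115 mm.
- jig_foot (a point): On the foot plate's top (8 mm above the counter), on the centre line, midway between the dark guide rails, 38 mm in front of the plate at rest: a free place to lower the upright's foot before pressing along x. The rails run along x, 26 mm apart, 10 mm high, from 27 mm in front of here to 58 mm behind. The foot may stand on the plate or a few mm above it. Axes as the jig's.
- backing_plate (a joint): Travel of the sprung steel backing plate in m: 0 at rest, growing as it is pushed along the jig's x, end stop at 0.025. The spring has no preload and 800 N/m: 5 mm = 4 N, 10 mm = 8 N, 15 mm = 12 N.
- plate_face (a point): Centre of the backing plate's front face (moves with the plate), 75 mm above the counter; axes as the jig's. The face is flat, 62 mm wide, from 45 to 105 mm above the counter. An upright pressed flat on it has its axis 13 mm in front of it.
- tape_roll: Bystander: clear tape roll lying flat, 98 mm diameter, 36 mm tall. Origin at the centre of its underside.
- stapler: Bystander: desk stapler, 128 x 34 x 42 mm. Origin at the centre of its underside.
- glass: Bystander: small clear drinking glass, 48 mm diameter, 61 mm tall. Origin at the centre of its underside.
Things that resemble listed ones, but are neither listed nor needed, are in the scene too. What is shaped like the upright but yellow is not meant.

How it is judged (in metres and radians):
On the way, in this order (a step that is already met when the one before it is completed fails the run):
1. the gripped upright is clear of the holder, its foot above the rim (z of upright in the frame of holder above 0.083 m and contact force between the fingers and upright above 2 N), for 0.1 s.
2. the upright, standing in place in the jig and gripped, presses the backing plate back by 5 to 15 mm (4 to 12 N) for one second (z of upright in the frame of jig between 0.004 and 0.018 m and y of upright in the frame of jig between -0.007 and 0.007 m and x of upright in the frame of plate_face between -0.02 and -0.008 m and angle between upright's own z axis and vertical below 0.12 rad and angle between the x axis of upright and the x axis of jig, either way round below 0.12 rad and value of joint backing_plate between 0.005 and 0.015 m and contact force between upright and jig above 2 N and contact force between the fingers and upright above 2 N and contact force between each of the arm, the fingers and jig below 0.5 N), for 1 s.
At the end, for the whole second after the job is handed in: Gripped upright at rest in the jig: foot at most 10 mm above the foot plate, within 7 mm of the centre line, within 0.12 rad of vertical and of square, a narrow face on the backing plate, which it holds pushed back 5 to 15 mm (4 to 12 N); the robot itself does not touch the jig (all of step 2 and linear speed of upright below 0.01 m/s); the arm keeps its last pose, push and grip.
It fails at once if the backing plate is pushed to the end of its travel (beyond 22 mm) (value of joint backing_plate above 0.022 m).
It fails at once if the tape roll is shifted by more than 30 mm (distance of tape_roll from where it was at the start of the episode above 0.03 m).
It fails at once if the stapler is shifted by more than 30 mm (distance of stapler from where it was at the start of the episode above 0.03 m).
It fails at once if the small glass is shifted by more than 30 mm (distance of glass from where it was at the start of the episode above 0.03 m).
It fails at once if the round dowel is shifted by more than 30 mm (distance of dowel from where it was at the start of the episode above 0.03 m).
It also fails if it takes over 40 s, if anything falls off the work surface, if the arm or the gripper's body presses on something with over 40 N, if the wrist force passes 120 N, or if a joint passes its speed limit or range.

ROBOT

A 6-joint arm with a two-finger parallel gripper is mounted at the origin on a cart in front of the work surface, level with it; the furniture and walls round the work are solid. World frame = base frame: x ahead of the robot, y to its left, z up, the work surface at z = 0. Lengths are in mm, angles in rad, forces in N, time in s.
With the tool pointing down it reaches from about 325 to 850 mm from the base axis. Payload 15.5 kg.
Tool frame: the origin (TCP) lies midway between the tips of the shut fingers; the grasp point (between the pads) lies 19 mm behind it; z points along the fingers, y is the line along which they close (so a half turn about z gives the same grasp; the last joint's range is limited). The gripper opens to 91 mm and grips with 3 to 60 N. Pads are 32 mm wide; open, the fingers measure 118 mm over their backs; the gripper's body (76 mm by 178 mm) begins 60 mm behind the grasp point.
Start: joints at [-1.409, 0.494, 1.345, -0, 1.302, -0.096], TCP at [158.743, -604.506, 213.915] pointing down, gripper open.
Joint ranges: [-2.91, 2.91], [-0.82, 2.16], [0.22, 2.67], [-1.22, 4.37], [0.12, 2.79], [-3.08, 3.08]. Speed limits (rad/s): [1.89, 1.89, 2.57, 3.01, 3.01, 3.01].

INTERFACE

Orientations are given as a rotation vector (axis times angle).
In Python, from workcell import arm gives the robot as it stands. The module is installed in compiled form; this text tells all that it offers.
- The arm moves only by the shell command python3 -m crank 'ROWS' [FORCE]. ROWS is a JSON object of lists of equal length, an entry for each row: "travel": the shift along the world's x, y, z in mm, a list of three; "delta_rot": the turn, a rotation vector about the world's x, y, z in degrees, a list of three; "grip": the finger opening in mm, from 0 to 91.2. A call has 1 to 20 rows; each row shifts and turns the commanded pose from where the row before left it; what a row does not reach is not made up. A row lasts 1/10 s, in which the tool goes at most 50 mm and 8.59 degrees, less where a joint would pass 70% of its speed; a pose out of reach is approached as far as the arm can. A call with a gripper value outside its range is refused whole. The fingers move at their own pace and stop on an object; FORCE is the grip in N (left out, the last holds). Time passes only in rows, so rows that do not move let the fingers close. It gives the time, the measured TCP pose, the force, the opening and the grip force at its end, in the units of the state.
- arm.read_state(): the state, without advancing time (a new reading comes with each control period).
- arm.grab_frame(name): name is "scene" or "top"; returns (picture, depth): 400x640x3 uint8, red, green, blue; 400x640 float32, mm along the optical axis (not along the pixel's ray), 0 where there is no reading.
- arm.get_calibration(name): a dict with "K" (3x3 intrinsics, pixels), "k1" (the pictures are not rectified: a ray, as slopes to the right and down, at radius r is drawn at 1 + k1 r^2 times it, then the intrinsics apply), "cam_to_world" (4x4, takes a point from camera to world coordinates). Camera axes: x right, y up, looking along -z (the intrinsics and any distortion apply to the point x, -y, -z); pixel columns grow to the right and rows downward; lengths in mm; the calibration is good to about 2 mm. A picture is of the moment at which its call begins. get_calibration takes no time and is no camera call.
- arm.close_job(): hands the job in; it is judged then, once.
The state is a dict: "time_s": time; "joints": joint angles; "joint_velocities": joint speeds; "effort": joint torques, N m; "tcp_pos": TCP position; "ee_rot": TCP orientation; "force": force on the tool from outside, world axes, zero at the start; "moment": the same for the moment, N m; "gripper_width": finger opening in mm; "gripper_force": force on a finger pad.
Only numpy, scipy, OpenCV 4.12 (cv2) and the standard library are available. Lean on these libraries where they do the work, as an engineer would, in place of code of your own. Each camera call takes 0.05 s, during which the arm holds its last target. There are 200 camera calls.

## Working session

There is one attempt and no reset: what is moved stays moved. The work goes in short steps, Python scripts to look and compute and a shell command to move; the robot and the scene stay as the last step left them, time stands still between calls to the robot, and variables do not carry over. Pictures are saved under pics/ and viewed, at most 10 in all, crops included, and the job is handed in when it is done.

```bash
mkdir -p pics
cat > h.py <<'E'
import numpy as np, cv2
from workcell import arm
def grab(n,save=None):
    p,d=arm.grab_frame(n)
    if save: cv2.imwrite('pics/'+save,p[:,:,::-1])
    np.savez('/tmp/'+n,p=p,d=d)
    return p,d
def rays(n,uv):
    c=arm.get_calibration(n);K=np.array(c['K'],float);T=np.array(c['cam_to_world'])
    k=float(c['k1']); uv=np.array(uv,float).reshape(-1,1,2)
    s=cv2.undistortPoints(uv,K,np.array([k,0,0,0,0.]))[:,0]
    d=np.c_[s[:,0],-s[:,1],-np.ones(len(s))]
    return T[:3,3],d@T[:3,:3].T,d,T
def onplane(n,uv,z):
    o,r,_,_=rays(n,uv); return o+r*((z-o[2])/r[:,2])[:,None]
def cloud(n,uv,dep):
    o,r,_,_=rays(n,uv); return o+r*np.asarray(dep)[:,None]
def full(n,d):
    v,u=np.mgrid[0:400,0:640]; return cloud(n,np.c_[u.ravel(),v.ravel()],d.ravel()).reshape(400,640,3)
E
python3 - <<'E'
from h import *
for n in('scene','top'):
    grab(n,n+'0.png'); c=arm.get_calibration(n); print(n,c)
s=arm.read_state(); print(s)
E
```

```text
scene {'K': array([[413.94159047,   0.        , 319.95935327],
       [  0.        , 413.94159047, 198.91090096],
       [  0.        ,   0.        ,   1.        ]]), 'k1': -0.02807219002570894, 'cam_to_world': array([[ 8.87750265e-01,  3.64825118e-01, -2.80717119e-01,
         3.15828132e+02],
       [-4.60136080e-01,  6.85798296e-01, -5.63875417e-01,
        -6.63634377e+02],
       [-1.32005934e-02,  6.29748625e-01,  7.76686818e-01,
         7.95766199e+02],
       [ 0.00000000e+00,  0.00000000e+00,  0.00000000e+00,
         1.00000000e+00]])}
top {'K': array([[400.27166312,   0.        , 322.74963675],
       [  0.        , 400.27166312, 195.17161444],
       [  0.        ,   0.        ,   1.        ]]), 'k1': -0.009429778363768054, 'cam_to_world': array([[-3.82330796e-02,  9.68191869e-01, -2.47270572e-01,
         3.62234030e+02],
       [-9.99268355e-01, -3.72900540e-02,  8.49749103e-03,
        -1.74672657e+02],
       [-9.93531261e-04,  2.47414543e-01,  9.68909210e-01,
         1.01862778e+03],
       [ 0.00000000e+00,  0.00000000e+00,  0.00000000e+00,
         1.00000000e+00]])}
{'time_s': 0.1, 'joints': array([-1.40948879e+00,  4.94124292e-01,  1.34602233e+00, -4.15198091e-05,
        1.30252580e+00, -9.54945255e-02]), 'joint_velocities': array([ 0.00109397, -0.00041605, -0.00291602,  0.0004624 , -0.00149082,
        0.00048631]), 'effort': array([ 2.37704837e-03, -8.80240846e+01, -3.82540584e+01,  7.10233999e-02,
        4.82216198e-02, -3.00096690e-05]), 'tcp_pos': array([ 158.68287761, -604.18189121,  213.41175119]), 'ee_rot': array([-3.11465956e+00, -4.02155389e-01,  1.18604696e-04]), 'force': array([0.06253908, 0.00255867, 0.15839558]), 'moment': array([-0.05975325,  0.05412998,  0.05005092]), 'gripper_force': 0.0, 'gripper_width': 91.12023202311133}
```

View pics/scene0.png

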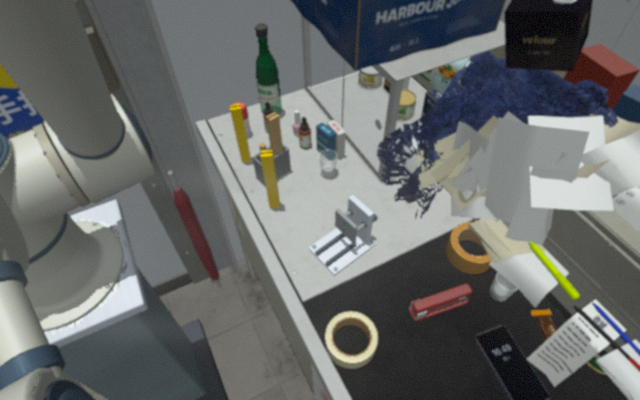

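View pics/top0.png

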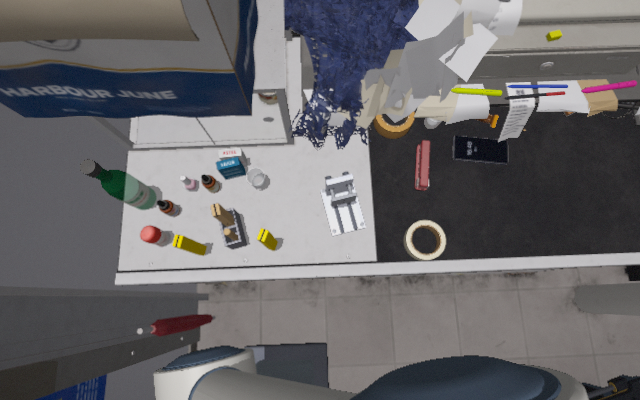

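The scene shows the light wood upright at about (274,135) in the grey holder (270,165), two yellow look-alikes at (240,133) and (270,180), and the jig at (345,240). In the top view the holder is at (230,230), with the upright's top near (218,210) and the jig at (343,205). I'll zoom in next.

Run:
```python
from h import *
a=np.load('/tmp/top.npz');p=a['p'];b=np.load('/tmp/scene.npz');q=b['p']
r=lambda im,y0,y1,x0,x1:cv2.resize(im[y0:y1,x0:x1],(400,300),interpolation=cv2.INTER_CUBIC)
m=np.vstack([np.hstack([r(p,195,255,170,250),r(p,165,240,295,395)]),np.hstack([r(q,100,190,220,340),r(q,190,280,290,410)])])
cv2.imwrite('pics/crop.png',m[:,:,::-1])
P=full('top',a['d']);
for n,z in(('top',a),('scene',b)):
    d=z['d'];P=full(n,d)
    ok=(d>0)
    for nm,(x0,x1,y0,y1) in {'holder':(60,0,0,0)}.items(): pass
    hs=cv2.cvtColor(z['p'],cv2.COLOR_RGB2HSV)
    print(n,'counter z',np.median(P[...,2][ok&(abs(P[...,2])<15)]))
    for t in [(230,225),(218,210),(343,215),(300,230)] if n=='top' else [(274,115),(273,135),(345,240),(330,250)]:
        print(t,P[t[1],t[0]].round())
```

```text
top counter z 1.0591819186344082
(230, 225) [540.  44.  62.]
(218, 210) [551.  42. 187.]
(343, 215) [ 565. -234.    8.]
(300, 230) [ 532. -122.   -0.]
scene counter z -0.17003644838735
(274, 115) [558.  50. 183.]
(273, 135) [546.  41. 134.]
(345, 240) [ 596. -224.    6.]
(330, 250) [ 553. -231.    6.]
```

View pics/crop.png

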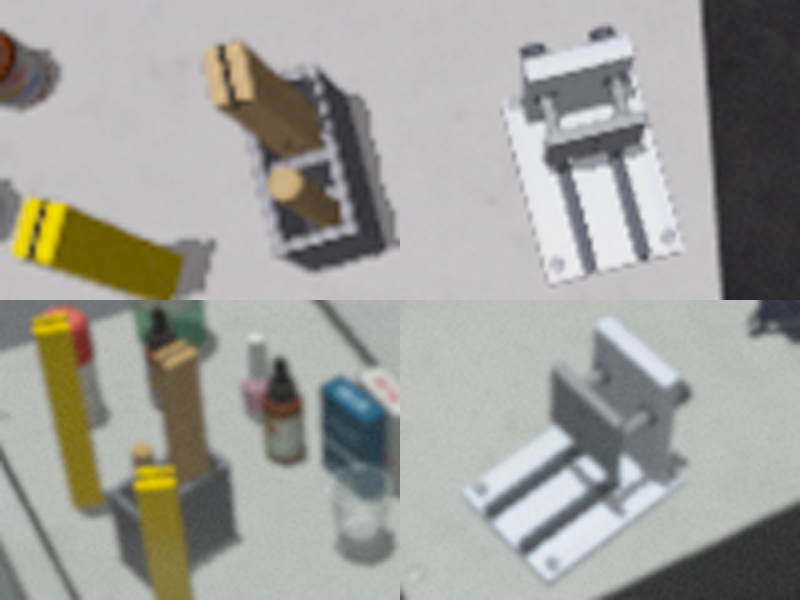

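The crop shows the upright in the holder's far well with the dowel beside it. The jig opens towards the robot, with its rails between (570,170) and (645,250) in crop pixels. Next I'll measure by depth slices.

```bash
cat > m.py <<'E'
from h import *
def rect(P,m,nm):
    q=P[m][:,:2].astype(np.float32)
    if len(q)<6: print(nm,'few',len(q));return
    (c,s,a)=cv2.minAreaRect(q); print(nm,len(q),'c',np.round(c,1),'s',np.round(s,1),'ang',round(a,1),'mean',q.mean(0).round(1),'z',np.median(P[m][:,2]).round(1))
def box(P,x0,x1,y0,y1,z0,z1): return (P[...,0]>x0)&(P[...,0]<x1)&(P[...,1]>y0)&(P[...,1]<y1)&(P[...,2]>z0)&(P[...,2]<z1)
E
python3 - <<'E'
from m import *
for n in('top','scene'):
    z=np.load('/tmp/%s.npz'%n);d=z['d'];P=full(n,d);hs=cv2.cvtColor(z['p'],cv2.COLOR_RGB2HSV)
    wood=(hs[...,0]<22)&(hs[...,1]>60)&(hs[...,1]<190)
    print(n)
    rect(P,box(P,490,610,-30,90,72,86)&~wood,'rim')
    rect(P,box(P,480,620,-30,100,174,192)&wood,'uptop')
    rect(P,box(P,480,620,-30,100,105,122)&wood,'dowtop')
    rect(P,box(P,480,620,-30,100,90,172)&wood,'upside')
    rect(P,box(P,480,700,-330,-150,4,13)&~wood,'foot')
    rect(P,box(P,480,700,-330,-150,109,120),'wall')
    rect(P,box(P,480,700,-330,-150,40,100),'plates')
    # others tall
    yel=(hs[...,0]>22)&(hs[...,0]<33)&(hs[...,1]>190)
    m=box(P,400,700,-100,200,60,250)&yel
    k,l=cv2.connectedComponents(m.astype(np.uint8))
    for i in range(1,k): rect(P,l==i,'yel')
# rail lines in top image: dark pixels on foot
z=np.load('/tmp/top.npz');p=z['p'];g=cv2.cvtColor(p,cv2.COLOR_RGB2GRAY)
c=cv2.cvtColor(p,cv2.COLOR_RGB2HSV)
G=onplane('top',np.argwhere(np.ones((400,640)))[:,::-1],8).reshape(400,640,3)
m=(g<110)&(np.arange(640)[None]>325)&(np.arange(640)[None]<368)&(np.arange(400)[:,None]>205)&(np.arange(400)[:,None]<236)
k,l,st,ce=cv2.connectedComponentsWithStats(m.astype(np.uint8))
for i in range(1,k):
    if st[i,4]>8:
        q=onplane('top',np.argwhere(l==i)[:,::-1],15)[:,:2].astype(np.float32)
        v=cv2.fitLine(q,cv2.DIST_L2,0,.01,.01).ravel(); print('rail',st[i],v.round(3),np.degrees(np.arctan2(v[1],v[0])))
E
```

```text
top
rim 199 c [533.7  44.4] s [85.6 40.9] ang 14.2 mean [526.   38.3] z 78.9
uptop 104 c [552.   48.5] s [25.4 16.8] ang 13.9 mean [551.3  47.5] z 184.4
dowtop 71 c [535.6  44.3] s [57.5 16. ] ang 12.8 mean [528.3  40. ] z 118.1
upside 186 c [535.6  44.3] s [57.7 16.2] ang 12.3 mean [537.4  41. ] z 120.6
foot 1373 c [ 590.1 -239. ] s [176.4 220.3] ang 89.5 mean [ 575.1 -231.8] z 7.2
wall 172 c [ 629.8 -222.5] s [14.8 65.8] ang 11.8 mean [ 629.3 -222.3] z 114.6
plates 371 c [ 619.7 -224.3] s [71.3 64.7] ang 13.2 mean [ 612.4 -224.5] z 79.0
yel 28 c [497.3 -46.4] s [ 5.4 23.3] ang 67.8 mean [497.4 -46.5] z 178.9
yel 148 c [492.6 -55.3] s [ 8.  24.7] ang 67.9 mean [491. -57.] z 146.5
yel 267 c [489.1 127.1] s [17.  24.8] ang 76.4 mean [487.9 122.5] z 146.5
scene
rim 144 c [535.2  44.5] s [84.1 40.2] ang 13.1 mean [533.5  40.5] z 78.0
uptop 89 c [553.5  48.1] s [26.4 20.1] ang 10.3 mean [552.1  45.9] z 181.8
dowtop 78 c [537.2  43.5] s [55.6 16.7] ang 17.5 mean [539.5  41.9] z 114.9
upside 292 c [537.2  46.4] s [55.9 23.3] ang 5.7 mean [547.5  42.6] z 130.0
foot 1235 c [ 590.5 -231.4] s [156.3 216.4] ang 89.5 mean [ 572.3 -240.8] z 7.1
wall 184 c [ 629.8 -220.8] s [15.4 66.7] ang 13.2 mean [ 629.1 -222.5] z 113.8
plates 770 c [ 620.3 -224.1] s [72.4 66.7] ang 13.4 mean [ 609.9 -231.9] z 76.5
yel 304 c [489.9 126.2] s [20.  22.3] ang 68.2 mean [488.7 121.2] z 136.5
yel 111 c [496.5 -51.1] s [18.3 22.4] ang 61.4 mean [495.  -53.5] z 177.6
yel few 4
yel few 1
rail [333 206   5   3  11] [ 2.16000e-01  9.76000e-01  5.86513e+02 -2.14449e+02] 77.52079
```

Run:
```python
from m import *
th=np.radians(12.7);R=np.array([[np.cos(th),np.sin(th)],[-np.sin(th),np.cos(th)]])
for n in('top','scene'):
    z=np.load('/tmp/%s.npz'%n);d=z['d'];P=full(n,d);g=cv2.cvtColor(z['p'],cv2.COLOR_RGB2GRAY)
    J=P.copy();J[...,:2]=(P[...,:2]-[585.5,-231.8])@R.T
    print(n,'(jig coords: guess origin 585.5,-231.8, 12.7deg)')
    rect(J,box(J,-80,-5,-55,55,5,11.5),'foot front part')
    rect(J,box(J,20,70,-50,50,109,119),'wall top')
    rect(J,box(J,-15,15,-50,50,98,107),'plate top')
    m=box(J,-15,15,-25,25,55,100); 
    if m.sum()>10: print('face x',np.percentile(J[m][:,0],[10,50,90]),m.sum())
    dk=box(J,-62,-12,-25,25,4,26)&(g<120)
    for s in(-1,1):
        q=J[dk&(J[...,1]*s>0)][:,:2].astype(np.float32)
        if len(q)>5: print('rail',s,len(q),q.mean(0),np.degrees(np.arctan(np.polyfit(q[:,0],q[:,1],1)[0])))
    # obstacles overhead
    o=box(P,250,760,-350,200,205,900)
    if o.sum(): 
        q=P[o]; print('tall',len(q),q.min(0),q.max(0)); 
        for y in range(-350,200,50):
            w=q[(q[:,1]>=y)&(q[:,1]<y+50)]
            if len(w): i=w[:,0].argmin(); print(y,w[i].round())
```

```text
top (jig coords: guess origin 585.5,-231.8, 12.7deg)
foot front part 608 c [-40.8  -0.4] s [106.5  73.4] ang 87.2 mean [-36.5   0. ] z 8.0
wall top 171 c [45.3 -0.7] s [65.8 14.8] ang 89.1 mean [44.8 -0.2] z 114.6
plate top 90 c [4.3 0.4] s [ 9.2 60.6] ang 0.9 mean [3.8 0.2] z 104.5
face x [0.13478368 0.67379934 1.05642982] 85
rail -1 45 [-38.387775 -17.878033] -0.3563134887393864
rail 1 47 [-36.187733  15.922772] -1.099733752316718
tall 36650 [ 250.00769445 -331.59103577  205.04168684] [759.97869675 199.99558444 830.45514835]
-350 [ 317. -301.  798.]
-300 [ 312. -294.  818.]
-250 [ 312. -201.  800.]
-200 [ 277. -153.  572.]
-150 [ 265. -101.  577.]
-100 [250. -52. 497.]
-50 [250. -38. 294.]
0 [250.   0. 379.]
50 [250.  78. 333.]
100 [250. 106. 311.]
150 [653. 152. 647.]
scene (jig coords: guess origin 585.5,-231.8, 12.7deg)
foot front part 678 c [-36.1   2.9] s [64.7 94.8] ang 2.4 mean [-36.4  -1.6] z 7.2
wall top 184 c [45.7  1. ] s [15.4 66.7] ang 0.5 mean [44.6 -0.5] z 113.8
plate top 123 c [4.5 1.1] s [62.8  9.3] ang 89.0 mean [4. 0.] z 103.3
face x [0.33774254 1.20677061 2.00779175] 202
rail -1 72 [-38.280502 -18.710361] -0.5749719793655903
rail 1 65 [-37.211742  15.977186] -0.7249155516374628
tall 10513 [ 250.00186726 -329.80717322  205.0268126 ] [759.98975368 199.58037459 632.72126119]
-350 [ 747. -301.  205.]
-300 [ 737. -259.  258.]
-250 [ 250. -221.  631.]
-200 [ 250. -186.  570.]
-150 [ 250. -141.  493.]
-100 [250. -70. 378.]
-50 [250. -36. 298.]
0 [257.  49. 342.]
50 [256.  59. 340.]
100 [700. 103. 391.]
150 [706. 180. 360.]
```

```bash
python3 -m crank '{"travel":[[10,15,8],[20,35,8],[26,43,5],[26,43,3],[26,43,2],[26,43,0],[26,43,0],[26,43,0],[26,43,0],[26,43,0],[26,43,0],[26,43,0],[26,43,0],[26,43,0],[26,43,0],[26,43,0],[15,25,0],[8,12,0],[0,0,0]],"delta_rot":[[0,0,0],[0,0,0],[0,0,-1],[0,0,-0.7],[0,0,0],[0,0,0],[0,0,0],[0,0,0],[0,0,0],[0,0,0],[0,0,0],[0,0,0],[0,0,0],[0,0,0],[0,0,0],[0,0,0],[0,0,0],[0,0,0],[0,0,0]],"grip":[91,91,91,91,91,91,91,91,91,91,91,91,91,91,91,91,91,91,91]}'
```

```text
time_s: 2.0
tcp_pos: [573.9, 82.6, 239.7]
ee_rot: [-3.121, -0.359, 0.0]
force: [-0.4, -0.6, -0.9]
gripper_width: 90.9
gripper_force: 0.0
```

```bash
python3 -m crank '{"travel":[[-11,-17,0],[-10,-17,0],[0,0,-10],[0,0,-15],[0,0,-20],[0,0,-20],[0,0,-20],[0,0,-15],[0,0,-9],[0,0,-4],[0,0,0],[0,0,0],[0,0,0],[0,0,0],[0,0,0],[0,0,0],[0,0,0],[0,0,0],[0,0,0]],"delta_rot":[[0,0,0],[0,0,0],[0,0,0],[0,0,0],[0,0,0],[0,0,0],[0,0,0],[0,0,0],[0,0,0],[0,0,0],[0,0,0],[0,0,0],[0,0,0],[0,0,0],[0,0,0],[0,0,0],[0,0,0],[0,0,0],[0,0,0]],"grip":[91,91,91,91,91,91,91,91,91,91,40,10,10,10,10,10,10,10,10]}' 60
```

```text
time_s: 3.9
tcp_pos: [552.7, 47.2, 126.8]
ee_rot: [-3.121, -0.356, 0.0]
force: [-0.3, -0.2, 0.7]
gripper_width: 21.7
gripper_force: 0.0
```

```bash
python3 -m crank '{"travel":[[0,0,0],[0,0,0],[0,0,0],[0,0,0],[0,0,0]],"delta_rot":[[0,0,0],[0,0,0],[0,0,0],[0,0,0],[0,0,0]],"grip":[10,10,10,10,10]}' 60
```

```text
time_s: 4.4
tcp_pos: [552.7, 47.2, 126.8]
ee_rot: [-3.121, -0.356, 0.0]
force: [-0.5, -0.2, 0.8]
gripper_width: 17.6
gripper_force: 60.0
```

Gripped at 17.6 mm, which matches the 18 mm width. Next I lift, then check the pose in both views.

```bash
python3 -m crank '{"travel":[[0,0,5],[0,0,12],[0,0,18],[0,0,20],[0,0,20],[0,0,20],[0,0,18],[0,0,8],[0,0,4],[0,0,0],[0,0,0]],"delta_rot":[[0,0,0],[0,0,0],[0,0,0],[0,0,0],[0,0,0],[0,0,0],[0,0,0],[0,0,0],[0,0,0],[0,0,0],[0,0,0]],"grip":[10,10,10,10,10,10,10,10,10,10,10]}'
cat > b.py <<'E'
import sys
from m import *
s=arm.read_state();t=s['tcp_pos'];print(t.round(1),s['ee_rot'].round(3),s['force'].round(2),s['gripper_width'].round(1))
tag=sys.argv[1];ims=[]
for n in('top','scene'):
    p,d=grab(n);P=full(n,d);hs=cv2.cvtColor(p,cv2.COLOR_RGB2HSV)
    w=(hs[...,0]<22)&(hs[...,1]>50)&(hs[...,1]<200)
    m=w&box(P,t[0]-60,t[0]+60,t[1]-60,t[1]+60,t[2]-140,t[2]-8)
    print(n,m.sum()); q=P[m]
    if len(q)>20:
        print('zmin',np.percentile(q[:,2],[0,2]).round(1))
        for z in range(int(t[2])-130,int(t[2])-5,25):
            k=q[abs(q[:,2]-z)<8]
            if len(k)>3: print(z,len(k),np.median(k,0).round(1),k.min(0).round(1),k.max(0).round(1))
    uv=np.argwhere(m)[:,::-1]; c=np.median(uv,0).astype(int) if len(uv) else np.array([320,200])
    x=min(max(c[0]-66,0),508);y=min(max(c[1]-50,0),300)
    ims.append(cv2.resize(p[y:y+100,x:x+133],(400,300),interpolation=cv2.INTER_CUBIC))
cv2.imwrite('pics/%s.png'%tag,np.hstack(ims)[:,:,::-1])
E
python3 b.py lift
```

```text
time_s: 5.5
tcp_pos: [552.4, 47.2, 251.2]
ee_rot: [-3.121, -0.356, 0.002]
force: [-0.5, 0.8, -1.2]
gripper_width: 17.9
gripper_force: 60.0Traceback (most recent call last):
  File "b.py", line 3, in <module>
    s=arm.read_state();t=s['tcp_pos'];print(t.round(1),s['ee_rot'].round(3),s['force'].round(2),s['gripper_width'].round(1))
                                                                                                ^^^^^^^^^^^^^^^^^^^^^^^^
AttributeError: 'float' object has no attribute 'round'
```

```bash
sed -i "s/,s\['gripper_width'\].round(1)//" b.py; python3 b.py lift
```

```text
[552.4  47.2 251.2] [-3.121e+00 -3.560e-01  2.000e-03] [-0.45  0.77 -1.2 ]
top 215
zmin [111.7 115. ]
121 42 [514.2  38.7 119.4] [506.9  32.2 113.3] [521.3  46.9 122.3]
146 29 [543.5  38.9 146. ] [539.3  34.6 138.1] [565.3  49.7 153.2]
171 28 [545.5  38.5 171.9] [539.5  35.  163.1] [565.2  50.2 178.6]
196 31 [543.8  39.  195.1] [539.   35.  188.2] [563.4  49.  203.8]
221 17 [541.4  39.3 220.1] [539.5  35.3 215.7] [548.2  49.6 227.7]
scene 476
zmin [112.2 116.8]
121 26 [515.   39.  117.7] [509.8  32.3 113.3] [520.8  46.1 120.2]
146 56 [549.7  39.4 145.3] [541.1  35.2 138.3] [565.5  54.3 153.9]
171 58 [550.7  37.7 171.7] [540.1  31.8 163.3] [566.   49.8 178.9]
196 73 [549.7  37.8 195.1] [540.3  33.9 188. ] [567.5  53.3 204. ]
221 68 [550.5  37.9 221.3] [541.1  32.8 213.2] [565.8  50.8 228.9]
```

View pics/lift.png

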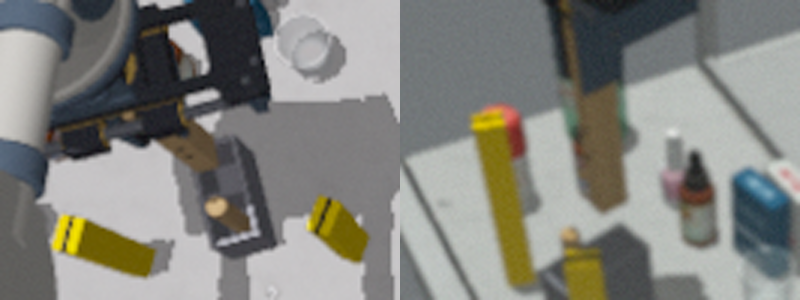

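```bash
python3 -m crank '{"travel":[[0,-12,0],[-0.5,-25,0],[-0.5,-33,0],[-0.5,-33,0],[-0.5,-33,0],[-0.5,-33,0],[-0.5,-33,0],[-0.5,-33,0],[0,-25,0],[0,-17,0],[0,-10,0],[0,0,0],[0,0,-10],[0,0,-20],[0,0,-20],[0,0,-15],[0,0,-10],[0,0,-5],[0,0,0]],"delta_rot":[[0,0,0],[0,0,0],[0,0,-0.5],[0,0,0],[0,0,0],[0,0,0],[0,0,0],[0,0,0],[0,0,0],[0,0,0],[0,0,0],[0,0,0],[0,0,0],[0,0,0],[0,0,0],[0,0,0],[0,0,0],[0,0,0],[0,0,0]],"grip":[10,10,10,10,10,10,10,10,10,10,10,10,10,10,10,10,10,10,10]}'; python3 b.py jig1
```

```text
time_s: 7.5
tcp_pos: [549.1, -239.2, 171.4]
ee_rot: [-3.122, -0.343, 0.001]
force: [-0.2, 0.1, -1.1]
gripper_width: 17.5
gripper_force: 60.0
[ 549.1 -239.2  171.4] [-3.122e+00 -3.430e-01  1.000e-03] [-0.19  0.14 -1.14]
top 24
zmin [64.8 65.6]
66 5 [ 537.7 -243.6   70.1] [ 536.2 -251.    64.8] [ 539.9 -236.5   73.8]
91 8 [ 537.5 -242.3   90.5] [ 535.9 -250.    83.3] [ 539.6 -235.    98.6]
scene 401
zmin [51.1 54.9]
66 57 [ 546.  -246.4   66.8] [ 537.1 -250.7   59.2] [ 563.  -237.    73.8]
91 56 [ 546.1 -246.1   92. ] [ 537.1 -250.1   83.3] [ 564.9 -237.2   98.8]
116 61 [ 547.9 -246.1  115.3] [ 536.9 -249.5  108.1] [ 565.2 -237.7  123.8]
141 66 [ 546.8 -246.5  142. ] [ 537.3 -250.5  133.2] [ 563.2 -237.8  148.8]
```

View pics/jig1.png

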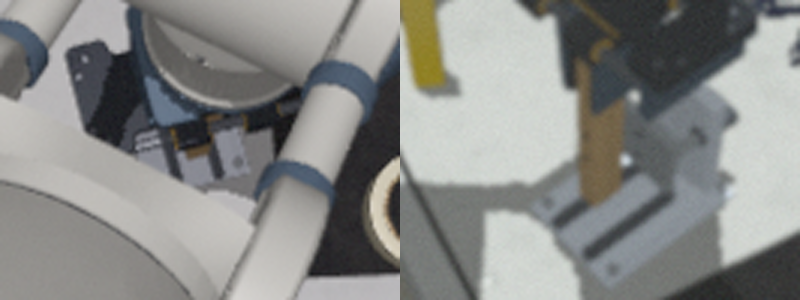

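```bash
python3 -m crank '{"travel":[[0,-1.2,-8],[0,0,-10],[0,0,-10],[0,0,-6],[0,0,-3],[0,0,-1],[0,0,0]],"delta_rot":[[0,0,0],[0,0,0],[0,0,0],[0,0,0],[0,0,0],[0,0,0],[0,0,0]],"grip":[10,10,10,10,10,10,10]}'; python3 b.py jig2
```

```text
time_s: 8.3
tcp_pos: [549.3, -241.1, 133.9]
ee_rot: [3.123, 0.342, 0.0]
force: [-0.3, -0.1, -0.1]
gripper_width: 17.5
gripper_force: 60.0
[ 549.3 -241.1  133.9] [3.123 0.342 0.   ] [-0.28 -0.11 -0.11]
top 15
scene 365
zmin [ 5.7 15.1]
28 47 [ 545.2 -248.1   28.4] [ 537.2 -252.1   20. ] [ 563.6 -237.2   35.9]
53 53 [ 545.6 -248.2   54.2] [ 536.4 -252.    45.1] [ 565.2 -237.7   60.6]
78 54 [ 546.4 -247.7   77.3] [ 536.8 -251.4   70. ] [ 565.1 -237.    85.7]
103 60 [ 546.9 -247.7  103.2] [ 536.6 -252.7   95.8] [ 563.6 -237.   110.7]
```

View pics/jig2.png

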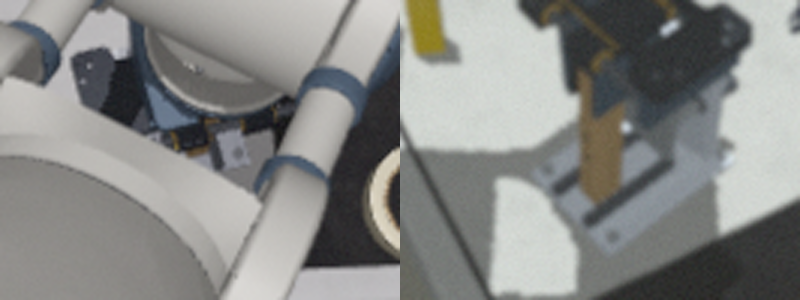

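It stands between the rails with no contact force. Next I advance along the jig's x towards the plate.

```bash
python3 -m crank '{"travel":[[2,0.6,0],[4.9,1.1,-0.5],[4.9,1.1,-0.5],[4,0.9,0],[2.5,0.6,0],[1,0.2,0],[0,0,0],[0,0,0]],"delta_rot":[[0,0,0],[0,0,0],[0,0,0],[0,0,0],[0,0,0],[0,0,0],[0,0,0],[0,0,0]],"grip":[10,10,10,10,10,10,10,10]}';python3 -m crank '{"travel":[[2,0.43,0],[2,0.43,0],[1,0.2,0],[0,0,0],[0,0,0]],"delta_rot":[[0,0,0],[0,0,0],[0,0,0],[0,0,0],[0,0,0]],"grip":[10,10,10,10,10]}'
```

```text
time_s: 9.2
tcp_pos: [568.4, -236.5, 132.8]
ee_rot: [-3.123, -0.342, 0.0]
force: [0.4, 0.3, -0.6]
gripper_width: 18.0
gripper_force: 60.0
time_s: 9.7
tcp_pos: [573.5, -235.5, 132.8]
ee_rot: [-3.123, -0.342, 0.0]
force: [-0.2, -1.6, -0.2]
gripper_width: 18.0
gripper_force: 60.0
```

```bash
for i in 1 2; do python3 -m crank '{"travel":[[1,0.2,0],[1,0.2,0],[1,0.2,0],[0,0,0],[0,0,0]],"delta_rot":[[0,0,0],[0,0,0],[0,0,0],[0,0,0],[0,0,0]],"grip":[10,10,10,10,10]}'; done
```

```text
time_s: 10.2
tcp_pos: [576.4, -234.9, 132.8]
ee_rot: [-3.123, -0.342, 0.0]
force: [-2.0, -1.0, 1.3]
gripper_width: 18.2
gripper_force: 60.0
time_s: 10.7
tcp_pos: [579.3, -234.2, 132.8]
ee_rot: [-3.123, -0.342, 0.001]
force: [-5.7, -1.1, 2.4]
gripper_width: 17.7
gripper_force: 60.0
```

```bash
python3 -m crank '{"travel":[[1,0.2,0],[1,0.2,0],[1,0.2,0],[0,0,0],[0,0,0],[0,0,0]],"delta_rot":[[0,0,0],[0,0,0],[0,0,0],[0,0,0],[0,0,0],[0,0,0]],"grip":[10,10,10,10,10,10]}'; python3 b.py press
python3 - <<'E'
from m import *
F=[]
for i in range(10):
    arm.grab_frame('scene'); F.append(arm.read_state()['force'])
F=np.array(F);print(F.mean(0),F.std(0))
z=np.load('/tmp/scene.npz');P=full('scene',z['d'])
th=np.radians(12.5);R=np.array([[np.cos(th),np.sin(th)],[-np.sin(th),np.cos(th)]])
J=P.copy();J[...,:2]=(P[...,:2]-[586,-232])@R.T
rect(J,box(J,-10,30,-45,45,97,107.5),'plate top')
m=box(J,-10,25,-31,-12,55,98);print('face x',np.percentile(J[m][:,0],[10,50,90]),m.sum())
m=box(J,-30,25,12,31,55,98);print('face x',np.percentile(J[m][:,0],[10,50,90]) if m.sum() else 0,m.sum())
E
```

```text
time_s: 11.3
tcp_pos: [582.0, -233.6, 132.8]
ee_rot: [-3.123, -0.342, 0.002]
force: [-8.3, -1.4, 4.4]
gripper_width: 17.6
gripper_force: 60.0
[ 582.  -233.6  132.8] [-3.123e+00 -3.420e-01  2.000e-03] [-8.29 -1.38  4.4 ]
top 6
scene 371
zmin [ 5.1 13.8]
27 53 [ 577.6 -240.5   27.9] [ 568.5 -246.5   19.3] [ 594.5 -228.5   34.8]
52 52 [ 578.3 -240.9   51.9] [ 569.7 -244.1   45. ] [ 596.7 -231.1   59.7]
77 60 [ 578.2 -240.5   75.8] [ 569.7 -244.7   69.1] [ 598.5 -230.4   85. ]
102 63 [ 576.6 -240.2  102.8] [ 568.9 -244.5   94.5] [ 596.1 -230.3  109.8]
[-7.31123632 -1.25207481  4.29723511] [0.41024914 0.66934248 0.54351917]
plate top 74 c [  6.9 -18. ] s [27.  25.7] ang 14.3 mean [  8.9 -14.9] z 103.3
face x [ 9.36109189 10.2500362  14.86279516] 95
face x 0 0
```

View pics/press.png

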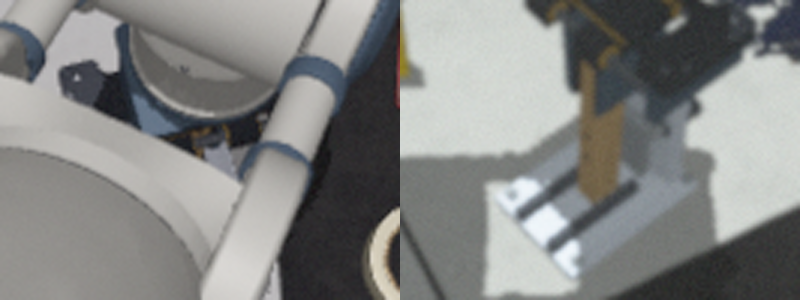

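The upright stands vertical between the rails, with the plate back about 9–10 mm and about 7.5 N by both depth and force. I'll hold over a second, then hand in.

```bash
python3 -m crank '{"travel":[[0,0,0],[0,0,0],[0,0,0],[0,0,0],[0,0,0],[0,0,0],[0,0,0],[0,0,0],[0,0,0],[0,0,0],[0,0,0],[0,0,0]],"delta_rot":[[0,0,0],[0,0,0],[0,0,0],[0,0,0],[0,0,0],[0,0,0],[0,0,0],[0,0,0],[0,0,0],[0,0,0],[0,0,0],[0,0,0]],"grip":[10,10,10,10,10,10,10,10,10,10,10,10]}' && python3 -c "
from workcell import arm
print(arm.close_job())"
```

```text
time_s: 13.1
tcp_pos: [582.0, -233.6, 132.8]
ee_rot: [-3.123, -0.342, 0.002]
force: [-7.3, -1.6, 4.1]
gripper_width: 17.7
gripper_force: 60.0
the job is handed in; nothing more can be done
None
```

I handed the job in at 13.1 s with the upright standing between the jig rails, still gripped and pressing the backing plate with about 7.5 N (plate back about 9–10 mm); the hand-in gave no verdict.

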